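# Index the dosing shuttle and unload the bottle

### The job

Pull up the index plunger of the shuttle, slide the carriage with its bottle out from under the dosing head to the hole marked by the diamond flag, and let go of the knob so that the pin drops fully into that hole. Then lift the bottle out of the carriage and stand it upright in the tub, leaving the carriage locked and the other things on the bench where they are.

Things in the scene. Friction and masses are not known exactly. Their poses are not given: they have to be found in the camera images.
- shuttle: Fixed bench shuttle: base 135 (x) x 366 (y) x 12 mm, origin centred on its underside; a steel index bar along y with holes at x = 0, y = +8 (start), -82 and -152 mm; the carriage slides along y. At the +y end a column with a white dosing head 213 mm high, 50 mm wide, reaching 96 mm in from that end; nozzle tip 9 mm over the bottle. Lift carried things over it or go round.
- carriage (a joint): Slide of the carriage, m: 0 at the start hole under the head, grows towards the shuttle's -y end; 0.09 at the middle hole, 0.16 at the end hole; stops at -0.010 and 0.170. It slides with about 1 N of friction once the pin is out of its hole.
- plunger (a joint): Lift of the index plunger, m: 0 = pin fully down in a hole, 0.022 = top stop. The pin has a diameter of 12 mm and a round tip, the holes 15 mm. The pin is clear of the bar at 0.014 or more; resting on the bar between holes it reads about 0.014. A spring pulls it down with 4.5 N (down) to 8 N (up); it does not stay up by itself.
- knob (a point): Middle of the black plunger knob: a vertical round knob, diameter 30 mm, 31 mm high (this point is about 93 mm above the bench when down), on the carriage, 110 mm from the bottle on the side away from the head. The pin is straight below it. Pinch it from above with the fingers closing across the rail (along the shuttle's x), pull straight up, and keep it up while sliding.
- nest (a point): Centre of the floor of the round nest on the carriage that holds the bottle (49 mm above the bench, inner diameter 51 mm, rim 16 mm above its floor). Moves with the carriage.
- flag_hole (a point): Mouth of the index hole that the flag marks (the middle or the end one): on the shuttle's centre line, 30 mm above the bench, level with the clip on the base's front edge that bears a small white diamond flag (26 mm square on its corner, rising 64 mm above the bench). The other hole has a low plain clip. In place, the knob is straight above this point.
- bottle_mid (a point): Centre of the clear screw-cap bottle (blue cap): diameter 45 mm (cap 41 mm), 107 mm high, 0.12 kg, standing upright; this point is 53 mm above its foot. z is its own upright axis.
- tub: Loose oblong red tub, 97 (x) x 177 (y) x 58 mm, open at the top, standing on the bench. Origin: centre of the underside, z up. Flat inner floor 3 mm up, inner space 82 x 162 mm.
- beaker: Bystander: beaker, 125 x 131 x 148 mm, behind the work. Origin at the centre of its underside.
- side_bottle: Bystander: clear bottle with a blue cap, 74 mm in diameter, 165 mm high, behind the work. Origin at the centre of its underside.
- cup: Bystander: small plastic cup, 67 x 70 x 60 mm, at the right of the work. Origin at the centre of its underside.
There are look-alikes about, which are no part of the job. What is shaped like the part that bears bottle_mid but purple or red is not meant.

How it is judged:
By the outcome, as a careful person would: the job done as asked, in the order asked, and still so for the second after the job is handed in, with the robot touching nothing.
It also fails if it takes over 70 s, if anything falls off the work surface, if the arm or the gripper's body presses on something with over 40 N, if the wrist force passes 120 N, or if a joint passes its speed limit or range.

### The arm

A 7-joint arm with a two-finger parallel gripper is mounted at the origin on a cart in front of the work surface, level with it; the furniture and walls round the work are solid. World frame = base frame: x ahead of the robot, y to its left, z up, the work surface at z = 0. Lengths are in m, angles in rad, forces in N, time in s.
With the tool pointing down it reaches from about 0.4 to 0.85 m from the base axis. Payload 4.5 kg.
Tool frame: the origin (TCP) lies midway between the tips of the shut fingers; the grasp point (between the pads) lies 19 mm behind it (bot.grip_point_offset is the distance from the TCP to the grasp point, in m); z points along the fingers, y is the direction in which the jaws open and shut (so a half turn about z gives the same grasp; the last joint's range is limited). The gripper opens to 88 mm and grips with 3 to 60 N. Pads are 18 mm wide; open, the fingers measure 123 mm over their backs; the gripper's body (75 mm by 187 mm) begins 45 mm behind the grasp point.
Start: joints at [1.218, 0.689, -0.195, 1.565, 0.157, 0.902, -0.215], TCP at [0.236, -0.579, 0.239] pointing down, gripper open.
Joint ranges: [-3.01, 3.01], [-0.46, 2.08], [-1.47, 1.51], [0.13, 2.56], [-1, 4.14], [0.04, 2.09], [-2.66, 2.66]. Speed limits (rad/s): [2.57, 2.57, 3.14, 3.14, 3.14, 3.14, 3.14].

### API

Orientations are given as a 3x3 rotation matrix whose columns are the frame's x, y, z axes.
In Python, from rig import bot, viewer, nets gives the robot as it stands.
- The arm moves only by the shell command python3 -m inch 'ROWS' [OPENING]. ROWS is JSON, a list that holds one entry, the list of rows, each a list of 6 numbers: the shift along the tool's x, y, z in cm, then the turn, a rotation vector about the tool's x, y, z in degrees. A call has 1 to 10 rows; each row is the pose to reach, as a shift and turn from the pose measured when the call began, along the tool's axes at that moment; what a row does not reach only later rows make up. A row lasts 1/12 s, in which the tool goes at most 41.7 mm and 7.16 degrees, less where a joint would pass 70% of its speed; a pose out of reach is approached as far as the arm can. A call with a gripper value outside its range is refused whole. OPENING is the opening, from 0 (shut) to 1 (fully open), set as the call begins (- or left out, the last holds). The fingers move at their own pace and stop on an object; the grip force is fixed at half the most. Time passes only in rows, so rows that repeat a pose let the fingers close. It gives the time, the measured TCP pose, the force and the opening at its end, in the units of the state.
- bot.state(): the state, without advancing time (a new reading comes with each control period).
- viewer.grab_frame(name): name is "scene" or "side" or "wrist"; returns the picture (384x512x3 uint8, red, green, blue); there is no depth.
- viewer.camera_info(name): a dict with "vertical_fov" (degrees; the focal length in pixels is half the picture's height over the tangent of half this angle, whatever the lens; pixels are square), "cx", "cy" (the principal point, pixels), "position" and "rotation" of the camera in the world. Camera axes: x right, y down, z forward; pixel columns grow to the right and rows downward; lengths in m; the calibration is good to about 2 mm. A picture is of the moment at which its call begins: read the wrist's pose just before it. camera_info takes no time and is no camera call; for the wrist camera it gives the pose at the moment of the call.
- bot.hand_in(): hands the job in, once; it reports no verdict.
Trained networks look in the newest picture that a camera, given by its name, has taken for a name from the list of things; names that differ only in an ending like _2 or _b are one class to them, and where a whole thing is asked for, a point or a joint stands for the part that bears it (a point fixed in the world has none). Each returns a list of dicts, best first, with "score" (0 to 1); they miss things now and then, are a little off and sometimes report something else, mostly with a low value. They report only what shows in the picture. A call takes as long as a camera call. They do not tell look-alikes from the thing itself.
- nets.look_for(thing, camera): "box" ([left, top, right, bottom] in pixels, round what is visible of it).
- nets.outline_of(thing, camera): "mask" (384x512 bool, what is visible of it) and "box" ([left, top, right, bottom] in pixels, round what is visible of it).
- nets.place_of(thing, camera): "pixel" ([row, column] in pixels: a listed point, or the origin of a listed thing).
The state is a dict: "time_s": time; "qpos": joint angles; "joint_vel": joint speeds; "joint_torque": joint torques, N m; "position": TCP position; "tool_rot": TCP orientation; "contact_force": force on the tool from outside, world axes, zero at the start; "torque": the same for the moment, N m; "opening": finger opening in m.
Only numpy, scipy, OpenCV 4.12 (cv2) and the standard library are available. Lean on these libraries where they do the work, as an engineer would, in place of code of your own. Each camera call takes 0.05 s, during which the arm holds its last target.

## Working session

There is one attempt and no reset: what is moved stays moved. The work goes in short steps, Python scripts to look and compute and a shell command to move; the robot and the scene stay as the last step left them, time stands still between calls to the robot, and variables do not carry over. Pictures are saved under pics/ and viewed, and the job is handed in when it is done.

```bash
ls; mkdir -p pics; python3 - <<'E'
from rig import bot, viewer, nets
import cv2
s=bot.state();print(s['time_s'],s['position'],s['tool_rot'],s['opening'],bot.grip_point_offset)
for n in ("scene","side","wrist"):
    c=viewer.camera_info(n);print(n,c)
    cv2.imwrite(f"pics/{n}0.png",viewer.grab_frame(n)[:,:,::-1])
E
```

```text
pics
0.0 [ 0.23548026 -0.57827361  0.23793662] [[ 9.26085150e-01  3.77313707e-01 -8.13951590e-04]
 [ 3.77314553e-01 -9.26083803e-01  1.58700685e-03]
 [-1.54987946e-04 -1.77681926e-03 -9.99998409e-01]] 0.088138645637245 0.0187
scene {'vertical_fov': 45.62118870782298, 'cx': 256.34409179125464, 'cy': 194.145134390023, 'position': array([-0.78821749,  0.77632059,  0.89082751]), 'rotation': array([[-0.51412944, -0.38151166,  0.76819253],
       [-0.85766418,  0.23818956, -0.45571689],
       [-0.00911413, -0.89314869, -0.44966915]])}
side {'vertical_fov': 57.229307221023305, 'cx': 256.04498761611165, 'cy': 191.31980748461845, 'position': array([0.36645087, 0.71531875, 0.96971438]), 'rotation': array([[-0.9709942 , -0.18710125,  0.14887371],
       [-0.23878863,  0.72689706, -0.6438949 ],
       [ 0.01225768, -0.66076757, -0.75049049]])}
wrist {'vertical_fov': 63.600805823626466, 'cx': 257.4207947637359, 'cy': 193.0304226030302, 'position': array([ 0.30465802, -0.55033688,  0.38430529]), 'rotation': array([[ 0.37604435, -0.88558672, -0.27262943],
       [-0.92659798, -0.36022744, -0.10794614],
       [-0.00261293,  0.29321042, -0.95604436]])}
```

View pics/scene0.png

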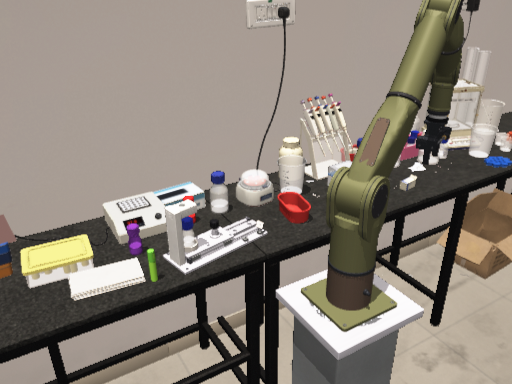

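View pics/side0.png

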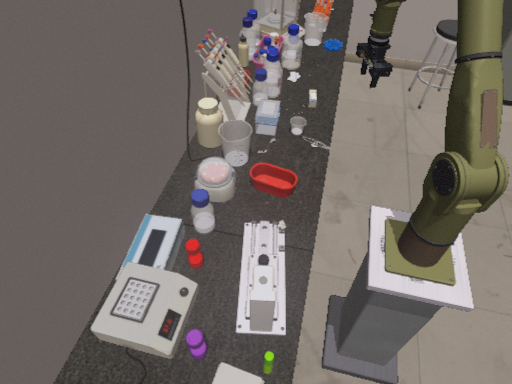

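View pics/wrist0.png

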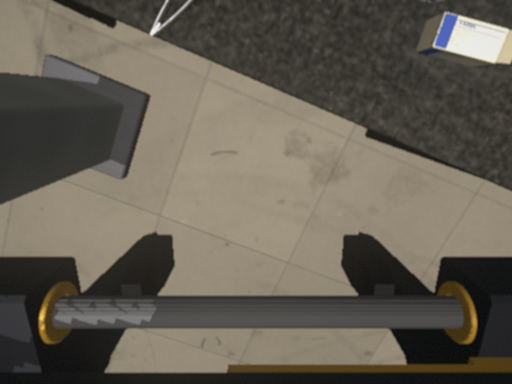

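```bash
python3 - <<'E'
import cv2,numpy as np
a=cv2.imread("pics/side0.png")[210:340,200:330]
b=cv2.imread("pics/scene0.png")[190:290,140:290]
cv2.imwrite("pics/crop1.png",np.hstack([cv2.resize(a,(400,400),interpolation=cv2.INTER_CUBIC),cv2.resize(b,(400*1,267),interpolation=cv2.INTER_CUBIC)[:400] if 0 else cv2.copyMakeBorder(cv2.resize(b,(400,267),interpolation=cv2.INTER_CUBIC),0,133,0,0,cv2.BORDER_CONSTANT)]))
E
cat > h.py <<'E'
import numpy as np,cv2
from rig import bot,viewer,nets
def ray(n,px,info=None):
    c=info or viewer.camera_info(n); f=192/np.tan(np.radians(c['vertical_fov'])/2)
    d=np.array([(px[1]-c['cx'])/f,(px[0]-c['cy'])/f,1.]);return c['position'],c['rotation']@d
def atz(n,px,z,info=None):
    p,d=ray(n,px,info);return p+d*(z-p[2])/d[2]
def tri(obs):
    A=np.zeros((3,3));b=np.zeros(3);L=[]
    for n,px in obs:
        p,d=ray(n,px);d=d/np.linalg.norm(d);M=np.eye(3)-np.outer(d,d);A+=M;b+=M@p;L.append((p,M))
    x=np.linalg.solve(A,b);return x,[np.linalg.norm(M@(x-p)) for p,M in L]
def proj(n,P,info=None):
    c=info or viewer.camera_info(n); f=192/np.tan(np.radians(c['vertical_fov'])/2)
    q=c['rotation'].T@(np.array(P)-c['position']);return [c['cy']+f*q[1]/q[2],c['cx']+f*q[0]/q[2]]
E
python3 - <<'E'
from h import *
Z=dict(shuttle=0,knob=.093,nest=.049,flag_hole=.03,tub=0,cup=0)
for cam in("side","scene"):
    viewer.grab_frame(cam)
    for t in("shuttle","knob","nest","flag_hole","bottle_mid","tub","cup"):
        r=nets.place_of(t,cam)[:3]
        for k in r: print(cam,t,round(k['score'],2),np.round(k['pixel'],1),np.round(atz(cam,k['pixel'],Z.get(t,.102)),4))
E
```

```text
side shuttle 0.86 [274.9 262.3] [0.4596 0.207  0.    ]
side knob 0.51 [261.5 263.6] [0.4566 0.2143 0.093 ]
side nest 0.81 [303.5 259.8] [0.442 0.318 0.049]
side bottle_mid 0.87 [344.6 194.4] [0.5645 0.4772 0.102 ]
side bottle_mid 0.74 [251.6 193.4] [0.6567 0.2374 0.102 ]
side tub 0.63 [184.6 269.9] [ 0.5167 -0.1621  0.    ]
side cup 0.72 [305.9 262.9] [0.4358 0.3016 0.    ]
side cup 0.62 [132.2 294. ] [ 0.4813 -0.4878  0.    ]
scene shuttle 0.91 [245.5 214.8] [0.4638 0.2073 0.    ]
scene knob 0.5 [221.9 212.6] [0.4713 0.2069 0.093 ]
scene nest 0.68 [246.7 186. ] [0.4392 0.3239 0.049 ]
scene bottle_mid 0.77 [237.  136.2] [0.5005 0.4679 0.102 ]
scene tub 0.59 [211.2 293.6] [ 0.5228 -0.1753  0.    ]
```

View pics/crop1.png

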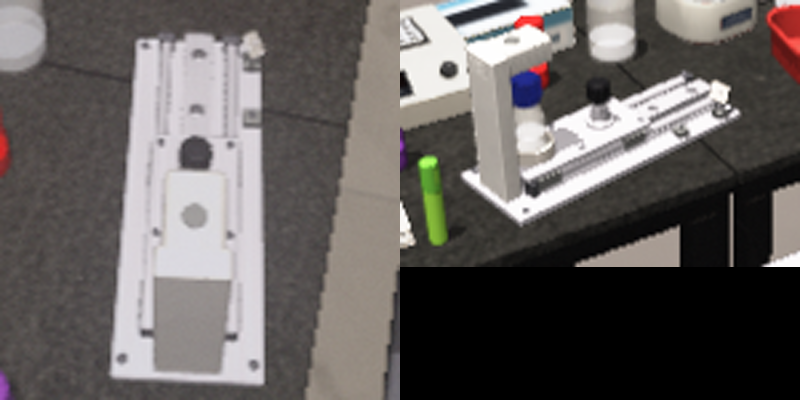

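```bash
python3 - <<'E'
from h import *
f=lambda u,v:(210+(v+.5)*.325-.5,200+(u+.5)*.325-.5)
for nm,u,v,z in [("endhole",199,53,.03),("midhole",197,108,.03),("knobtop",196,150,.108),("c-+",138,40,.012),("c++",112,376,.012),("c+ +",264,382,.012),("flagclip",253,58,.012),("clip2",251,120,.012)]:
    print(nm,np.round(atz("side",f(u,v),z),4))
k={n:nets.place_of("knob",n)[0]['pixel'] for n in("side","scene")}
print(k,tri(list(k.items())))
viewer.grab_frame("side");m=nets.outline_of("shuttle","side")[0]
print(m['score'],m['box'],m['mask'].sum())
im=viewer.grab_frame("side")
g=im.copy();g[m['mask']]=(g[m['mask']]*.5+np.array([0,128,0])).astype(np.uint8)
cv2.imwrite("pics/mask.png",cv2.resize(g[200:340,180:340,::-1],(800,600*800//800*1)[:2],interpolation=cv2.INTER_CUBIC)[:600])
for n in("side","scene"):
    o=nets.outline_of("knob",n); viewer
    for q in o[:2]: print(n,q['score'],q['box'])
E
```

```text
endhole [0.4896 0.0527 0.03  ]
midhole [0.4762 0.1202 0.03  ]
knobtop [0.4579 0.2135 0.108 ]
c-+ [0.5605 0.0396 0.012 ]
c++ [0.4884 0.3945 0.012 ]
c+ + [0.3589 0.3673 0.012 ]
flagclip [0.434 0.032 0.012]
clip2 [0.4211 0.1092 0.012 ]
{'side': [261.5, 263.6], 'scene': [221.9, 212.6]} (array([0.45563262, 0.21636152, 0.10183646]), [np.float64(0.002572886301523421), np.float64(0.002572886301523469)])
0.98 [234.3, 219.3, 283.4, 337.7] 5015
side 0.67 [258.5, 256.5, 270.1, 266.7]
scene 0.51 [210.1, 221.2, 217.9, 229.3]
scene 0.24 [207.9, 168.6, 230.6, 213.7]
```

View pics/mask.png

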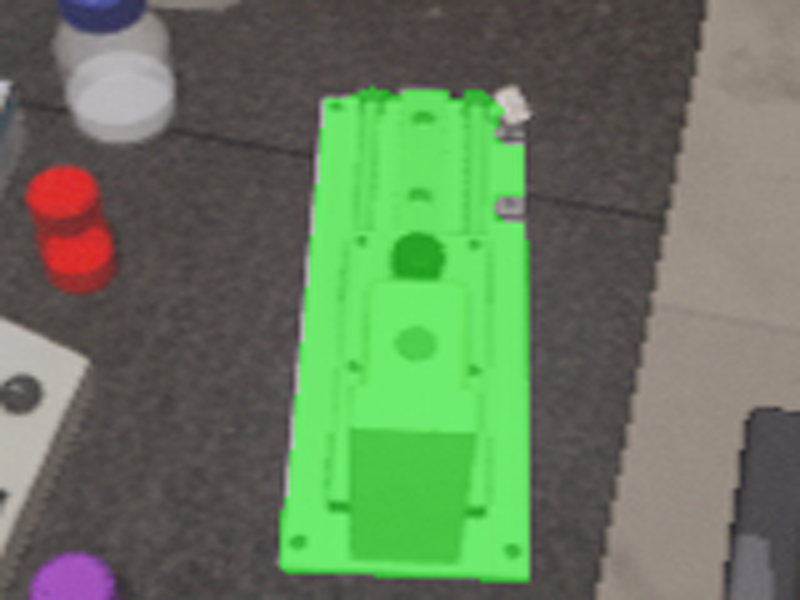

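```bash
cat >> h.py <<'E'
from scipy.spatial.transform import Rotation as R
def go(pos,xang=None):
    s=bot.state();T=s['tool_rot'];p=s['position']
    d=T.T@(np.array(pos)-p)*100
    if xang is None: r=np.zeros(3)
    else:
        a=np.radians(xang);x=np.array([np.cos(a),np.sin(a),0]);z=np.array([0,0,-1.]);W=np.c_[x,np.cross(z,x),z]
        r=R.from_matrix(T.T@W).as_rotvec(degrees=True)
    print("row",np.round(d,2),np.round(r,2),"at",np.round(p,4),"t",round(s['time_s'],2),"F",np.round(s['contact_force'],1),"op",round(s['opening'],4),"q",np.round(s['qpos'],2))
E
python3 - <<'E'
from h import *
go([.42,-.25,.38],60)
E
```

```text
row [ 29.46 -23.5  -14.13] [  0.     0.   -37.84] at [ 0.2358 -0.5788  0.2388] t 1.3 F [ 0.   0.8 -0.4] op 0.0882 q [ 1.22  0.69 -0.19  1.57  0.16  0.9  -0.22]
```

```bash
python3 -m inch '[[[0,0,-4,0,0,0],[0,0,-8,0,0,-5],[2,-2,-12,0,0,-10],[5,-4,-14,0,0,-15],[8,-7,-14,0,0,-20],[11,-9,-14,0,0,-25],[15,-12,-14,0,0,-30],[18,-15,-14,0,0,-35],[21,-18,-14,0,0,-38],[25,-20,-14,0,0,-38]]]' 1; python3 - <<'E'
from h import *
go([.48,.08,.36],101.6)
E
```

```text
time_s: 2.13
position: [0.383, -0.3071, 0.379]
tool_rot: [[0.496, 0.868, -0.001], [0.868, -0.496, -0.0], [-0.001, -0.001, -1.0]]
contact_force: [0.8, -0.4, -0.7]
opening: 0.088
row [ 38.42 -10.78   1.87] [-8.000e-02  3.000e-02 -4.134e+01] at [ 0.383  -0.3071  0.379 ] t 2.13 F [ 0.8 -0.4 -0.7] op 0.088 q [ 0.89  0.37 -0.45  1.73  0.18  1.08 -0.14]
```

```bash
python3 -m inch '[[[4,-1,0,0,0,-5],[8,-2,0,0,0,-10],[12,-3,0,0,0,-15],[16,-4,0,0,0,-20],[20,-5.5,0,0,0,-25],[24,-6.5,0,0,0,-30],[28,-7.5,0,0,0,-35],[32,-8.5,0,0,0,-41],[36,-10,0,0,0,-41],[38.4,-10.8,0,0,0,-41.3]]]' ; python3 - <<'E'
from h import *
go([.48,.08,.36],101.6)
i=viewer.camera_info("wrist");cv2.imwrite("pics/w1.png",viewer.grab_frame("wrist")[:,:,::-1])
for t,z in(("knob",.093),("nest",.049),("flag_hole",.03),("shuttle",0),("tub",0)):
    for k in nets.place_of(t,"wrist")[:2]: print(t,k['score'],k['pixel'],np.round(atz("wrist",k['pixel'],z,i),4))
E
```

```text
time_s: 2.97
position: [0.4798, 0.0847, 0.3792]
tool_rot: [[-0.205, 0.979, -0.0], [0.979, 0.205, 0.002], [0.002, 0.0, -1.0]]
contact_force: [-0.6, 0.1, 0.3]
opening: 0.0885
row [-0.46 -0.07  1.92] [ 0.   -0.13  0.22] at [0.4798 0.0847 0.3792] t 2.97 F [-0.6  0.1  0.3] op 0.0885 q [ 0.22  0.4  -0.72  1.74  0.29  1.11 -0.39]
knob 0.73 [60.4, 266.5] [0.4647 0.2076 0.093 ]
shuttle 0.95 [72.3, 260.8] [0.4598 0.1993 0.    ]
shuttle 0.58 [63.2, 264.4] [0.4626 0.2136 0.    ]
tub 0.76 [271.7, 249.8] [ 0.5131 -0.1552  0.    ]
tub 0.72 [61.5, 264.5] [0.4622 0.216  0.    ]
```

View pics/w1.png

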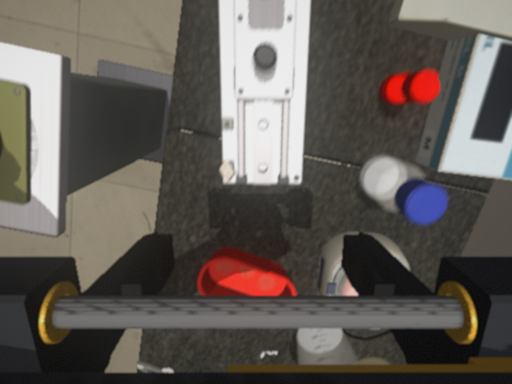

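```bash
python3 - <<'E'
from h import *
im=cv2.imread("pics/w1.png")
cv2.imwrite("pics/w1c.png",cv2.resize(im[30:200,200:330],None,fx=3.5,fy=3.5,interpolation=cv2.INTER_CUBIC))
E
```

```text
(no output)
```

View pics/w1c.png

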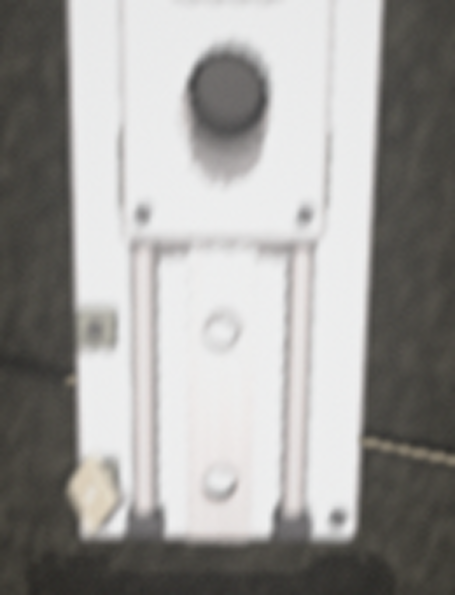

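The crop confirms it: the diamond flag (about (227,170) in the wrist view) is level with the end hole (263,167). The plain clip (228,124) is by the middle hole. So the target slide is 0.16.

```bash
python3 - <<'E'
from h import *
i=viewer.camera_info("wrist")
f=lambda u,v:(30+(v+.5)/3.5-.5,200+(u+.5)/3.5-.5)
P={}
for nm,u,v,z in [("knobtop",228,92,.1085),("mid",222,330,.03),("end",221,481,.03),("cr",355,540,.012),("cl",82,540,.012)]:
    P[nm]=atz("wrist",f(u,v),z,i);print(nm,np.round(P[nm],4))
d=P['mid']-P['end'];print(np.linalg.norm(d),np.degrees(np.arctan2(d[1],d[0])))
d=P['knobtop']-P['end'];print(np.linalg.norm(d[:2]),np.degrees(np.arctan2(d[1],d[0])))
d=P['cr']-P['cl'];print(np.linalg.norm(d[:2]),np.degrees(np.arctan2(d[1],d[0])))
E
```

```text
knobtop [0.4619 0.2027 0.1085]
mid [0.4788 0.1158 0.03  ]
end [0.4922 0.0483 0.03  ]
cr [0.5636 0.0286 0.012 ]
cl [0.4323 0.0022 0.012 ]
0.06880529078763774 101.25330319386642
0.15733026918592508 101.10993784495635
0.13386589772879492 11.382664937874127
```

```bash
python3 - <<'E'
from h import *
go([.4605,.2055,.22],101.3)
E

```

```text
row [12.89  0.68 15.83] [-0.13  0.08  0.11] at [0.4797 0.0781 0.3785] t 3.27 F [-0.  -0.2 -0.5] op 0.0879 q [ 0.23  0.4  -0.72  1.74  0.29  1.11 -0.39]
```

```bash
python3 -m inch '[[[4,0.2,3,0,0,0],[8,0.4,6,0,0,0],[12,0.7,9,0,0,0],[12.9,0.7,13,0,0,0],[12.9,0.7,15.8,0,0,0],[12.9,0.7,15.8,0,0,0],[12.9,0.7,15.8,0,0,0]]]' ; python3 - <<'E'
from h import *
go([.4605,.2055,.22],101.3)
i=viewer.camera_info("wrist");cv2.imwrite("pics/w2.png",viewer.grab_frame("wrist")[:,:,::-1])
for t,z in(("knob",.093),):
    for k in nets.place_of(t,"wrist")[:2]: print(t,k['score'],k['pixel'],np.round(atz("wrist",k['pixel'],z,i),4))
    for k in nets.outline_of(t,"wrist")[:2]: print(t,k['score'],k['box'])
E
```

```text
time_s: 3.85
position: [0.4599, 0.2034, 0.2189]
tool_rot: [[-0.197, 0.98, -0.006], [0.98, 0.197, -0.005], [-0.004, -0.007, -1.0]]
contact_force: [-0.5, 0.5, 0.1]
opening: 0.0881
row [ 0.19  0.1  -0.11] [-0.41  0.24  0.05] at [0.4599 0.2034 0.2189] t 3.85 F [-0.5  0.5  0.1] op 0.0881 q [-0.13  0.62 -0.6   1.93  0.5   0.76 -0.83]
knob 0.91 [180.0, 263.4] [0.4621 0.2082 0.093 ]
knob 0.95 [247.2, 164.7, 280.4, 200.8]
```

View pics/w2.png

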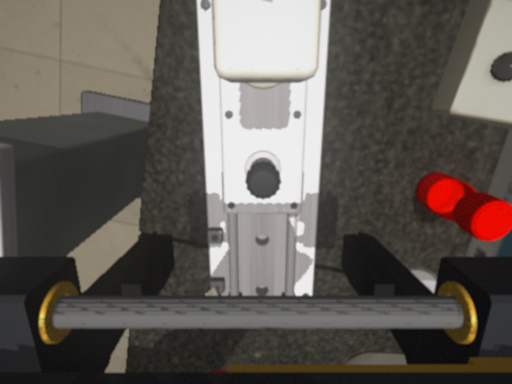

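```bash
python3 -m inch '[[[0.3,0.15,3,0,0,0],[0.3,0.15,6,0,0,0],[0.3,0.15,8.5,0,0,0],[0.3,0.15,10,0,0,0],[0.3,0.15,10,0,0,0]]]' ; python3 - <<'E'
from h import *
go([.4613,.2065,.078],101.3)
i=viewer.camera_info("wrist");cv2.imwrite("pics/w3.png",viewer.grab_frame("wrist")[:,:,::-1])
cv2.imwrite("pics/s3.png",viewer.grab_frame("scene")[:,:,::-1])
E
```

```text
time_s: 4.42
position: [0.4641, 0.2062, 0.1218]
tool_rot: [[-0.192, 0.981, 0.001], [0.981, 0.192, -0.003], [-0.003, 0.0, -1.0]]
contact_force: [0.1, 0.0, 0.1]
opening: 0.0883
row [ 0.1  -0.27  4.38] [ 0.03  0.17 -0.21] at [0.4641 0.2062 0.1218] t 4.42 F [0.1 0.  0.1] op 0.0883 q [-0.23  0.76 -0.46  2.01  0.67  0.52 -0.98]
```

View pics/w3.png

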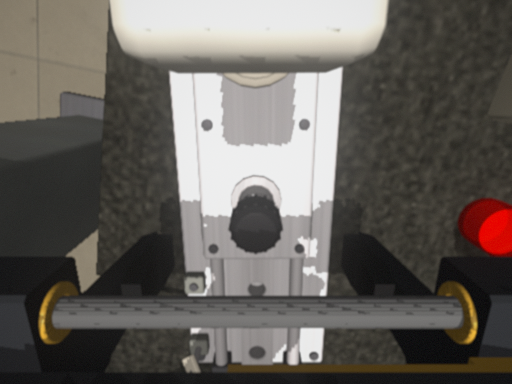

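```bash
python3 - <<'E'
from h import *
s=bot.state();i=viewer.camera_info("wrist")
for r in(230,238):
  P=atz("wrist",(r,255),.1085,i);print(np.round(P,4),np.round(s['tool_rot'].T@(P-s['position'])*100,2))
E
```

```text
[0.4616 0.2112 0.1085] [ 0.43 -0.27  1.54]
[0.4626 0.2063 0.1085] [-0.07 -0.27  1.54]
```

```bash
python3 -m inch '[[[0.1,-0.2,2,0,0,0],[0.1,-0.2,4,0,0,-0.2],[0.1,-0.2,4.4,0,0,-0.2],[0.1,-0.2,4.4,0,0,-0.2]]]' ; python3 - <<'E'
from h import *
go([.4613,.2065,.078],101.3)
E
```

```text
time_s: 4.85
position: [0.4637, 0.2081, 0.0808]
tool_rot: [[-0.196, 0.981, 0.005], [0.981, 0.196, -0.0], [-0.001, 0.005, -1.0]]
contact_force: [0.3, -0.7, 0.5]
opening: 0.0882
row [-0.11 -0.27  0.28] [ 0.29  0.07 -0.01] at [0.4637 0.2081 0.0808] t 4.85 F [ 0.3 -0.7  0.5] op 0.0882 q [-0.29  0.82 -0.38  2.03  0.74  0.42 -1.05]
```

```bash
python3 -m inch '[[[0,-0.15,0.2,0,0,0],[0,-0.15,0.2,0,0,0],[0,-0.15,0.2,0,0,0],[0,-0.15,0.2,0,0,0],[0,-0.15,0.2,0,0,0],[0,-0.15,0.2,0,0,0],[0,-0.15,0.2,0,0,0],[0,-0.15,0.2,0,0,0]]]' 0; python3 - <<'E'
from h import *
go([.4613,.2065,.078],101.3)
cv2.imwrite("pics/w4.png",viewer.grab_frame("wrist")[:,:,::-1])
E
```

```text
time_s: 5.52
position: [0.4623, 0.2078, 0.0788]
tool_rot: [[-0.196, 0.981, 0.005], [0.981, 0.196, -0.0], [-0.001, 0.005, -1.0]]
contact_force: [-0.2, -0.6, 0.4]
opening: 0.0366
row [-0.1  -0.12  0.08] [ 0.29  0.07 -0.01] at [0.4623 0.2078 0.0788] t 5.52 F [-0.2 -0.6  0.4] op 0.0366 q [-0.29  0.83 -0.37  2.04  0.75  0.41 -1.06]
```

View pics/w4.png

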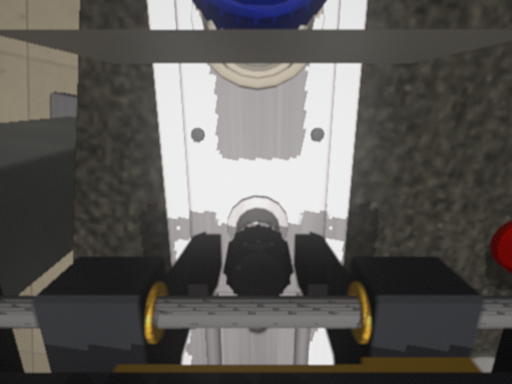

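Nearly closed on the knob, which is centred between the fingers at (257,258). Continue closing.

```bash
python3 -m inch '[[[0,0,0,0,0,0],[0,0,0,0,0,0],[0,0,0,0,0,0],[0,0,0,0,0,0],[0,0,0,0,0,0]]]' 0; python3 - <<'E'
from h import *
go([.4613,.2065,.078],101.3)
E
```

```text
time_s: 5.98
position: [0.4625, 0.2078, 0.0787]
tool_rot: [[-0.196, 0.981, 0.005], [0.981, 0.196, -0.0], [-0.001, 0.005, -1.0]]
contact_force: [1.7, 0.1, -0.2]
opening: 0.0285
row [-0.11 -0.14  0.07] [ 0.31  0.06 -0.02] at [0.4625 0.2078 0.0787] t 5.98 F [ 1.7  0.1 -0.2] op 0.0285 q [-0.29  0.83 -0.37  2.04  0.75  0.41 -1.06]
```

```bash
python3 -m inch '[[[0,0,-0.5,0,0,0],[0,0,-1,0,0,0],[0,0,-1.5,0,0,0],[0,0,-1.9,0,0,0],[0,0,-1.9,0,0,0],[0,0,-1.9,0,0,0]]]' 0; python3 - <<'E'
from h import *
go([.4613,.2065,.078],101.3)
cv2.imwrite("pics/w5.png",viewer.grab_frame("wrist")[:,:,::-1])
E
```

```text
time_s: 6.48
position: [0.4625, 0.2078, 0.0979]
tool_rot: [[-0.195, 0.981, 0.006], [0.981, 0.195, 0.0], [-0.001, 0.006, -1.0]]
contact_force: [3.1, 0.0, -8.2]
opening: 0.0283
row [-0.1  -0.15  1.99] [ 0.32  0.05 -0.03] at [0.4625 0.2078 0.0979] t 6.48 F [ 3.1  0.  -8.2] op 0.0283 q [-0.27  0.8  -0.41  2.03  0.72  0.45 -1.03]
```

View pics/w5.png

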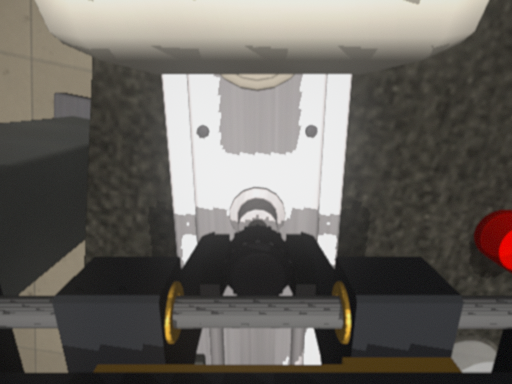

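```bash
python3 -m inch '[[[-0.5,0,0,0,0,0],[-1.5,0,0,0,0,0],[-3,0,0,0,0,0],[-4.5,0,0,0,0,0],[-6,0,0,0,0,0],[-7,0,0,0,0,0],[-8,0,0,0,0,0],[-8,0,0,0,0,0]]]' 0; python3 - <<'E'
from h import *
u=np.array([-.1955,.9807]);P=np.array([.4625,.2078])-.16*u;print(P)
go([P[0],P[1],.0979])
E
```

```text
time_s: 7.2
position: [0.4788, 0.1259, 0.0976]
tool_rot: [[-0.192, 0.981, 0.006], [0.981, 0.192, -0.003], [-0.004, 0.005, -1.0]]
contact_force: [4.1, -0.7, -8.1]
opening: 0.0289
[0.49378  0.050888]
row [-7.65  0.03  0.  ] [0. 0. 0.] at [0.4788 0.1259 0.0976] t 7.2 F [ 4.1 -0.7 -8.1] op 0.0289 q [-0.1   0.79 -0.41  2.07  0.75  0.43 -0.91]
```

```bash
python3 -m inch '[[[-1.5,0,0,0,0,0],[-3,0,0,0,0,0],[-4.5,0,0,0,0,0],[-6,0.05,0,0,0,0],[-7,0.05,0,0,0,0],[-7.6,0.05,0,0,0,0],[-7.6,0.05,0,0,0,0],[-7.6,0.05,0,0,0,0]]]' 0; python3 - <<'E'
from h import *
go([.49378,.0509,.0979])
i=viewer.camera_info("wrist");cv2.imwrite("pics/w6.png",viewer.grab_frame("wrist")[:,:,::-1])
cv2.imwrite("pics/s6.png",cv2.resize(viewer.grab_frame("side")[190:350,180:340,::-1],(600,600),interpolation=cv2.INTER_CUBIC))
go([.49378,.0509,.0979])
E
```

```text
time_s: 7.87
position: [0.4937, 0.0513, 0.0979]
tool_rot: [[-0.192, 0.981, 0.005], [0.981, 0.192, -0.003], [-0.004, 0.005, -1.0]]
contact_force: [3.1, -0.7, -9.0]
opening: 0.0287
row [-0.04 -0.   -0.  ] [0. 0. 0.] at [0.4937 0.0513 0.0979] t 7.87 F [ 3.1 -0.7 -9. ] op 0.0287 q [ 0.07  0.79 -0.43  2.06  0.77  0.45 -0.78]
row [-0.12 -0.    0.  ] [0. 0. 0.] at [0.4936 0.0521 0.0979] t 7.97 F [ 1.6 -0.7 -8.9] op 0.0288 q [ 0.06  0.79 -0.43  2.06  0.77  0.45 -0.78]
```

View pics/s6.png

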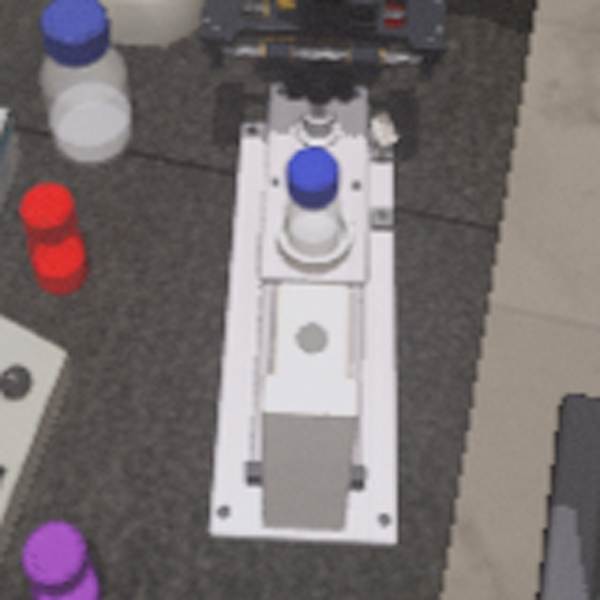

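View pics/w6.png

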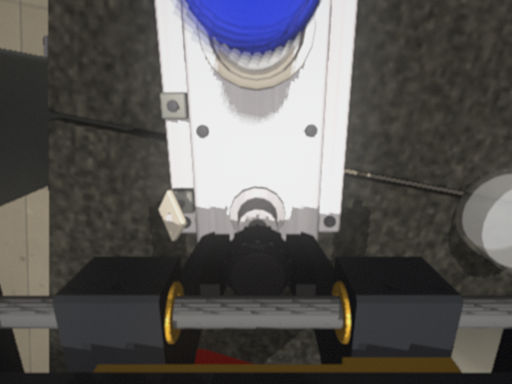

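```bash
python3 -m inch '[[[-0.12,0,0,0,0,0],[-0.12,0,0,0,0,0],[-0.12,0,0.4,0,0,0],[-0.12,0,0.8,0,0,0],[-0.12,0,1.2,0,0,0],[-0.12,0,1.2,0,0,0]]]' 0; python3 - <<'E'
from h import *
go([.49378,.0509,.0787])
E
```

```text
time_s: 8.47
position: [0.4938, 0.0512, 0.0852]
tool_rot: [[-0.193, 0.981, 0.005], [0.981, 0.193, -0.003], [-0.003, 0.004, -1.0]]
contact_force: [0.2, 0.8, -5.8]
opening: 0.0289
row [-0.03 -0.01  0.65] [0. 0. 0.] at [0.4938 0.0512 0.0852] t 8.47 F [ 0.2  0.8 -5.8] op 0.0289 q [ 0.05  0.81 -0.41  2.07  0.8   0.42 -0.8 ]
```

```bash
python3 -m inch '[[[0,0,0,0,0,0],[0,0,0,0,0,0],[0,0,0,0,0,0],[0,0,0,0,0,0],[0,0,0,0,0,0],[0,0,0,0,0,0]]]' 1; python3 -m inch '[[[0,0,-3,0,0,0],[0,0,-6,0,0,0],[0,0,-10,0,0,0],[0,0,-14,0,0,0],[0,0,-14,0,0,0]]]' 1;python3 - <<'E'
from h import *
go([.49378,.0509,.0787])
i=viewer.camera_info("wrist");cv2.imwrite("pics/w7.png",viewer.grab_frame("wrist")[:,:,::-1])
cv2.imwrite("pics/s7.png",cv2.resize(viewer.grab_frame("scene")[180:290,140:300,::-1],(800,550),interpolation=cv2.INTER_CUBIC))
E
```

```text
time_s: 8.97
position: [0.4938, 0.0511, 0.0855]
tool_rot: [[-0.193, 0.981, 0.005], [0.981, 0.193, -0.003], [-0.004, 0.004, -1.0]]
contact_force: [0.1, 1.0, -0.4]
opening: 0.0668
time_s: 9.38
position: [0.4965, 0.0532, 0.2318]
tool_rot: [[-0.193, 0.981, 0.016], [0.981, 0.193, 0.0], [-0.003, 0.016, -1.0]]
contact_force: [-0.2, -0.0, -0.6]
opening: 0.0882
row [-0.12 -0.56 15.31] [0. 0. 0.] at [0.4965 0.0532 0.2318] t 9.38 F [-0.2 -0.  -0.6] op 0.0882 q [ 0.22  0.6  -0.66  1.95  0.53  0.76 -0.56]
```

View pics/s7.png

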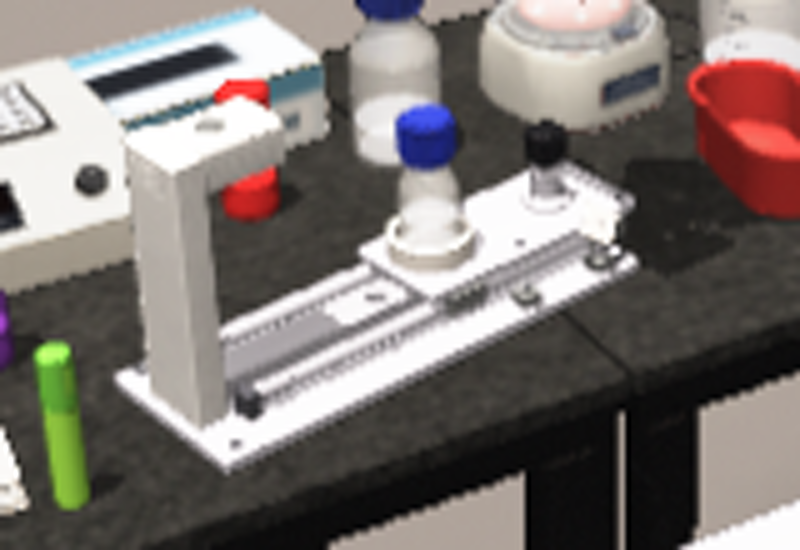

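View pics/w7.png

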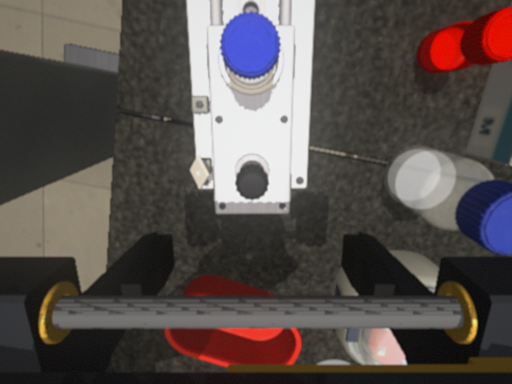

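```bash
python3 - <<'E'
from h import *
for n in("side","scene","wrist"):
    viewer.grab_frame(n)
    k=nets.place_of("knob",n)[:1]
    print(n,[(q['score'],q['pixel']) for q in k], [np.round(proj(n,[.4938,.0505,z]),1) for z in(.093,.107)])
    b=nets.place_of("bottle_mid",n)[:4]
    for q in b: print('  b',round(q['score'],2),q['pixel'],np.round(atz(n,q['pixel'],.102),4))
    for q in nets.place_of("tub",n)[:2]: print('  tub',round(q['score'],2),q['pixel'],np.round(atz(n,q['pixel'],0),4))
s=bot.state();u=s['tool_rot'][:2,0];print("bottle exp",np.array([.4938,.0505])+.11*u/np.linalg.norm(u))
print(np.round(atz("wrist",(48,250),.156),4), np.round(atz("wrist",(178,252),.1085),4))
E
```

```text
side [(0.56, [215.0, 267.2])] [array([214.3, 263.8]), array([211.6, 263.9])]
  b 0.82 [253.0, 193.4] [0.6551 0.2417 0.102 ]
  b 0.68 [341.8, 191.6] [0.5732 0.4728 0.102 ]
  b 0.63 [241.8, 262.7] [0.4729 0.1566 0.102 ]
  tub 0.94 [183.7, 271.1] [ 0.5133 -0.1676  0.    ]
  tub 0.55 [270.4, 262.4] [0.4628 0.1922 0.    ]
scene [(0.47, [207.7, 247.6])] [array([207.9, 248.3]), array([204.6, 248.3])]
  b 0.7 [239.8, 135.1] [0.4858 0.4763 0.102 ]
  b 0.68 [215.9, 228.8] [0.4648 0.1464 0.102 ]
  b 0.54 [209.4, 185.9] [0.5891 0.2559 0.102 ]
  tub 0.73 [213.4, 293.0] [ 0.5092 -0.1628  0.    ]
wrist [(0.57, [183.6, 262.6])] [array([184.1, 259.2]), array([188.4, 259.3])]
  b 0.61 [39.4, 479.3] [0.6411 0.2026 0.102 ]
bottle exp [0.4725296  0.15842391]
[0.467  0.1544 0.156 ] [0.4858 0.0589 0.1085]
```

```bash
python3 - <<'E'
from h import *
go([.4725,.158,.23],101.3)
n="side";viewer.grab_frame(n);o=nets.outline_of("tub",n)[0];print(o['score'],o['box'])
c=max(cv2.findContours(o['mask'].astype(np.uint8),0,1)[0],key=cv2.contourArea)
pts=np.array([atz(n,(p[0][1],p[0][0]),.05)[:2] for p in c],np.float32);print(cv2.minAreaRect(pts))
E
```

```text
row [10.85  0.05 -0.51] [ 0.23  0.2  -0.15] at [0.493  0.0515 0.2252] t 10.08 F [ 1.   0.3 -0.4] op 0.088 q [ 0.21  0.6  -0.66  1.95  0.54  0.76 -0.56]
0.81 [248.3, 167.4, 295.0, 201.8]
((0.5000202655792236, -0.12720361351966858), (0.16426174342632294, 0.1459493637084961), 10.998632431030273)
```

```bash
python3 -m inch '[[[3,0,-0.5,0,0,0],[6,0,-0.5,0,0,0],[9,0,-0.5,0,0,0],[10.9,0.05,-0.5,0,0,0],[10.9,0.05,-0.5,0,0,0],[10.9,0.05,-0.5,0,0,0]]]' 1; python3 - <<'E'
from h import *
i=viewer.camera_info("wrist");cv2.imwrite("pics/w8.png",viewer.grab_frame("wrist")[:,:,::-1])
for q in nets.place_of("bottle_mid","wrist")[:2]: print('  b',round(q['score'],2),q['pixel'],np.round(atz('wrist',q['pixel'],.102,i),4))
go([.4725,.158,.121],101.3)
im=viewer.grab_frame("side");cv2.imwrite("pics/tub.png",cv2.resize(im[140:240,200:330,::-1],(780,600),interpolation=cv2.INTER_CUBIC))
E
```

```text
time_s: 10.68
position: [0.4723, 0.1594, 0.2301]
tool_rot: [[-0.196, 0.981, 0.005], [0.981, 0.196, -0.003], [-0.004, 0.004, -1.0]]
contact_force: [-0.3, -0.4, 0.4]
opening: 0.0881
  b 0.9 [183.4, 260.5] [0.4741 0.1604 0.102 ]
  b 0.82 [154.7, 451.1] [0.6361 0.2195 0.102 ]
row [ 0.15 -0.04 10.88] [ 0.21  0.28 -0.24] at [0.4727 0.157  0.2298] t 10.78 F [ 0.7 -0.8  0.3] op 0.0881 q [-0.01  0.6  -0.65  1.94  0.52  0.77 -0.76]
```

View pics/w8.png

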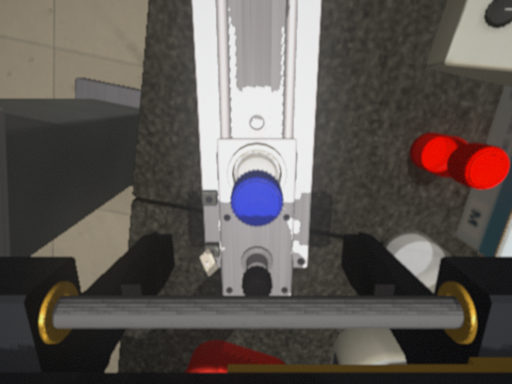

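View pics/tub.png

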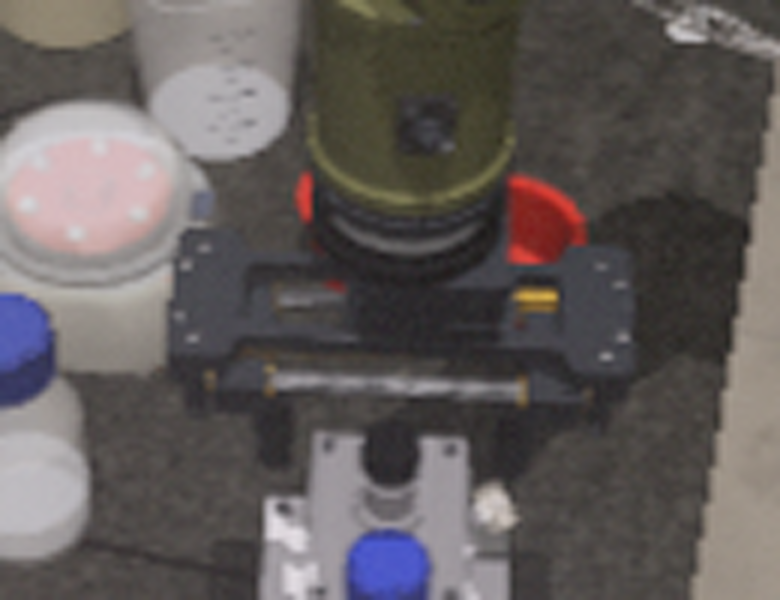

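```bash
python3 -m inch '[[[0.15,0,3,0,0,0],[0.15,0,6,0,0,0],[0.15,0,8.5,0,0,0],[0.15,0,10,0,0,0],[0.15,0,10.9,0,0,0],[0.15,0,10.9,0,0,0]]]' 1; python3 - <<'E'
from h import *
i=viewer.camera_info("wrist");cv2.imwrite("pics/w9.png",viewer.grab_frame("wrist")[:,:,::-1])
go([.4725,.158,.121],101.3)
E
```

```text
time_s: 11.33
position: [0.4724, 0.1562, 0.1192]
tool_rot: [[-0.19, 0.982, 0.002], [0.982, 0.19, -0.006], [-0.006, 0.001, -1.0]]
contact_force: [0.6, 0.4, 0.3]
opening: 0.0882
row [ 0.13 -0.02 -0.06] [ 0.14  0.33 -0.36] at [0.473  0.1568 0.1204] t 11.38 F [0.2 0.1 0.1] op 0.0882 q [-0.12  0.76 -0.48  2.04  0.72  0.51 -0.94]
```

View pics/w9.png

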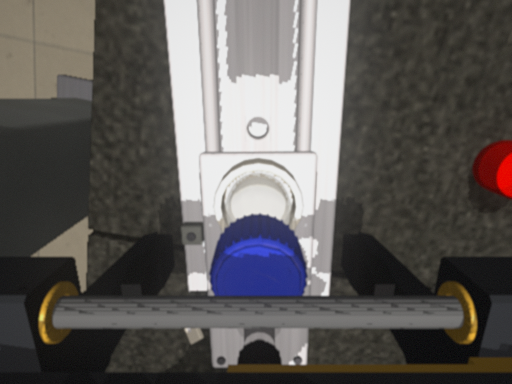

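```bash
python3 -m inch '[[[0.1,0,0.1,0,0,0],[0.1,0,0.1,0,0,0],[0.1,0,0.1,0,0,0],[0.1,0,0.1,0,0,0],[0.1,0,0.1,0,0,0],[0.1,0,0.1,0,0,0],[0.1,0,0.1,0,0,0],[0.1,0,0.1,0,0,0],[0.1,0,0.1,0,0,0],[0.1,0,0.1,0,0,0]]]' 0
```

```text
time_s: 12.22
position: [0.4728, 0.1579, 0.1195]
tool_rot: [[-0.19, 0.982, 0.004], [0.982, 0.19, -0.005], [-0.006, 0.003, -1.0]]
contact_force: [-0.9, -1.1, 3.5]
opening: 0.0442
```

```bash
python3 -m inch '[[[0,0,0,0,0,0],[0,0,0,0,0,0],[0,0,0,0,0,0]]]' 0;  python3 - <<'E'
from h import *
cv2.imwrite("pics/w10.png",viewer.grab_frame("wrist")[:,:,::-1])
E
```

```text
time_s: 12.47
position: [0.4728, 0.1579, 0.1195]
tool_rot: [[-0.19, 0.982, 0.004], [0.982, 0.19, -0.005], [-0.006, 0.003, -1.0]]
contact_force: [-0.7, -0.2, 2.2]
opening: 0.0444
```

View pics/w10.png

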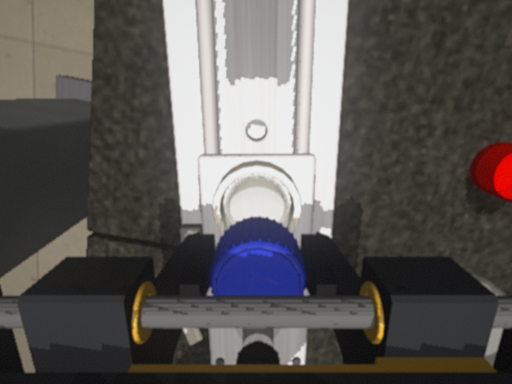

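```bash
python3 -m inch '[[[0,0,-0.5,0,0,0],[0,0,-1,0,0,0],[0,0,-2,0,0,0],[0,0,-3,0,0,0],[0,0,-4,0,0,0],[0,0,-4,0,0,0]]]' 0;  python3 - <<'E'
from h import *
cv2.imwrite("pics/w11.png",cv2.resize(viewer.grab_frame("scene")[150:290,140:300,::-1],(640,560),interpolation=cv2.INTER_CUBIC))
E
```

```text
time_s: 13.02
position: [0.4738, 0.1588, 0.1618]
tool_rot: [[-0.19, 0.982, 0.007], [0.982, 0.19, -0.003], [-0.005, 0.007, -1.0]]
contact_force: [0.0, 0.2, -2.4]
opening: 0.0444
```

View pics/w11.png

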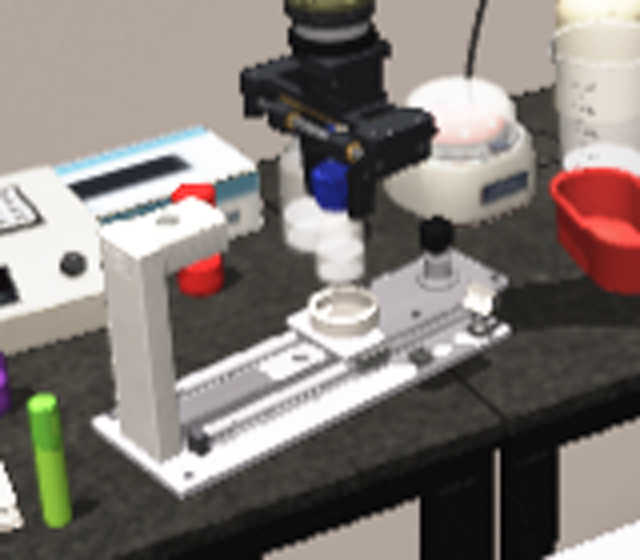

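```bash
python3 -m inch '[[[0,0,-3,0,0,0],[0,0,-6,0,0,0],[0,0,-9,0,0,0],[0,0,-10,0,0,0],[0,0,-10,0,0,0]]]' 0;  cat > tub.py <<'E'
from h import *
from scipy.optimize import minimize
M={};box={"side":(155,205,235,310),"scene":(185,230,268,320)}
for n in box:
    im=cv2.imread(f"pics/{n}0.png").astype(int);m=(im[:,:,2]>90)&(im[:,:,2]>2*im[:,:,1]);r0,r1,c0,c1=box[n]
    k=np.zeros_like(m);k[r0:r1,c0:c1]=m[r0:r1,c0:c1];c=np.vstack([q for q in cv2.findContours(k.astype(np.uint8),0,1)[0] if cv2.contourArea(q)>20]);h=cv2.convexHull(c)
    z=np.zeros((384*4,512*4),np.uint8);cv2.fillPoly(z,[(h*4+2)],1);M[n]=z;print(n,k.sum(),h[:,0].min(0),h[:,0].max(0))
I={n:viewer.camera_info(n) for n in M}
# oblong = rounded (stadium-like) outline
def outl(lx,ly,r):
    P=[]
    for sx,sy,a0 in((1,1,0),(-1,1,90),(-1,-1,180),(1,-1,270)):
        for a in np.radians(a0+np.linspace(0,90,8)):P.append((sx*(lx-r)+r*np.cos(a),sy*(ly-r)+r*np.sin(a)))
    return np.array(P)
def cost(p):
    c,s=np.cos(p[2]),np.sin(p[2]);Rm=np.array([[c,-s],[s,c]]);t=0
    pts=np.vstack([np.c_[outl(.0485,.0885,.035)@Rm.T+p[:2],np.full(32,.058)],np.c_[outl(.042,.082,.03)@Rm.T+p[:2],np.full(32,0.)]])
    for n in M:
        q=np.array([proj(n,P,I[n])[::-1] for P in pts]);h=cv2.convexHull((q*4+2).astype(np.int32));z=np.zeros_like(M[n]);cv2.fillPoly(z,[h],1)
        t+=(z!=M[n]).sum()/M[n].sum()
    return t
B=[]
for y0 in np.radians([50,70,90,110,130]):
    r=minimize(cost,[.512,-.165,y0],method="Nelder-Mead",options=dict(initial_simplex=[[.512,-.165,y0],[.53,-.165,y0],[.512,-.145,y0],[.512,-.165,y0+.3]],maxiter=120));B.append((r.fun,r.x))
    print(round(r.fun,3),np.round(r.x[:2],4),np.degrees(r.x[2]))
E
python3 tub.py; python3 - <<'E'
from h import *
go([.4725,.158,.26],101.3)
E
```

```text
time_s: 13.48
position: [0.4741, 0.1596, 0.263]
tool_rot: [[-0.189, 0.982, 0.011], [0.982, 0.189, -0.002], [-0.004, 0.011, -1.0]]
contact_force: [0.2, 0.3, -1.1]
opening: 0.0443
side 1196 [249 163] [297 197]
scene 779 [277 192] [310 223]
0.226 [ 0.5094 -0.1627] 73.95709859817242
0.226 [ 0.5093 -0.1627] 73.84353648924892
0.226 [ 0.5092 -0.1624] 74.25515527928395
0.227 [ 0.5099 -0.1632] 74.33971526615233
0.227 [ 0.51  -0.163] 74.40815475982768
row [-0.12 -0.19  0.3 ] [ 0.6   0.23 -0.41] at [0.4741 0.1596 0.263 ] t 13.48 F [ 0.2  0.3 -1.1] op 0.0443 q [ 0.01  0.56 -0.68  1.9   0.47  0.84 -0.73]
```

```bash
python3 - <<'E'
from h import *
print("beaker base",atz("side",(158,236),0),"rim near",atz("side",(133,252),.148),atz("side",(152,247),0.0))
print("device",atz("side",(190,234),0.04),atz("side",(180,236),.08),"center",atz("side",(172,214),.08))
viewer.grab_frame("side")
for t in("beaker","side_bottle","cup"):
    for q in nets.place_of(t,"side")[:2]: print(t,round(q['score'],2),q['pixel'],np.round(atz("side",q['pixel'],0),3))
go([.51,-.163,.263],101.3)
E
```

```text
beaker base [ 0.67891347 -0.26915761  0.        ] rim near [ 0.61129608 -0.26079544  0.148     ] [ 6.45386850e-01 -3.14538247e-01 -1.11022302e-16]
device [ 0.62768808 -0.06897878  0.04      ] [ 0.62265699 -0.0814414   0.08      ] center [ 0.70850454 -0.09929458  0.08      ]
beaker 0.78 [158.4, 238.9] [ 0.667 -0.27   0.   ]
side_bottle 0.7 [226.7, 206.5] [0.682 0.079 0.   ]
side_bottle 0.17 [213.6, 262.3] [ 0.513 -0.022  0.   ]
cup 0.44 [132.7, 293.5] [ 0.483 -0.484  0.   ]
row [-32.24  -2.34  -0.18] [ 0.13  0.35 -0.38] at [0.4719 0.158  0.2593] t 13.68 F [-0.   0.3 -1.2] op 0.0442 q [ 0.01  0.56 -0.68  1.9   0.47  0.84 -0.73]
```

```bash
python3 - <<'E'
from h import *
im=cv2.imread("pics/side0.png");cv2.imwrite("pics/tz.png",cv2.resize(im[110:210,180:320],(784,560),interpolation=cv2.INTER_CUBIC))
E
```

```text
(no output)
```

View pics/tz.png

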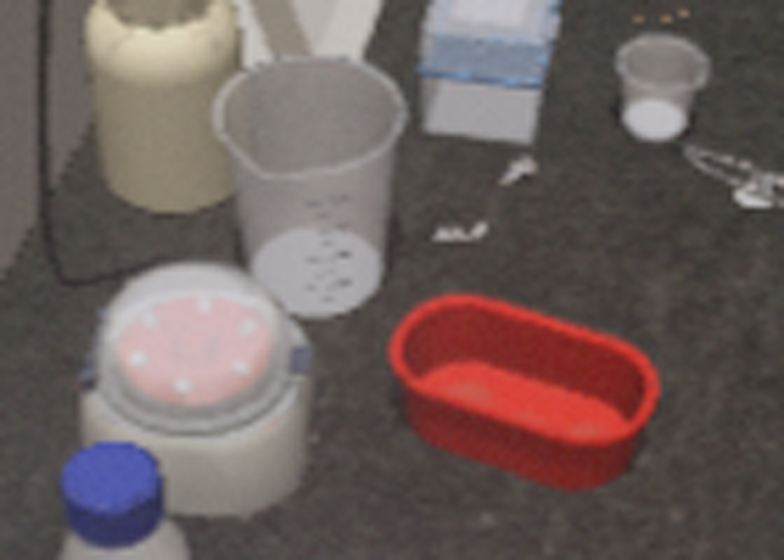

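```bash
python3 - <<'E'
from h import *
go([.486,-.156,.24],101.3)
E
```

```text
row [-31.08  -4.57   2.1 ] [ 0.13  0.35 -0.38] at [0.4719 0.158  0.2593] t 13.68 F [-0.   0.3 -1.2] op 0.0442 q [ 0.01  0.56 -0.68  1.9   0.47  0.84 -0.73]
```

```bash
python3 -m inch '[[[-2,-0.3,0,0,0,0],[-5,-0.7,0,0,0,0],[-9,-1.3,0,0,0,0],[-13,-2,0,0,0,0],[-17,-2.5,0,0,0,0],[-21,-3,0,0,0,0],[-25,-3.6,0,0,0,0],[-28,-4.1,0.5,0,0,0],[-30,-4.4,1,0,0,0],[-31,-4.5,2,0,0,0]]]' 0; python3 -m inch '[[[0,0,0,0,0,0],[0,0,0,0,0,0]]]' 0; python3 - <<'E'
from h import *
go([.486,-.156,.0735],101.3)
i=viewer.camera_info("wrist");cv2.imwrite("pics/w12.png",viewer.grab_frame("wrist")[:,:,::-1])
im=viewer.grab_frame("side");cv2.imwrite("pics/s12.png",cv2.resize(im[110:240,180:320,::-1],(646,600),interpolation=cv2.INTER_CUBIC))
im=viewer.grab_frame("scene");cv2.imwrite("pics/c12.png",cv2.resize(im[150:260,220:380,::-1],(800,550),interpolation=cv2.INTER_CUBIC))
E
```

```text
time_s: 14.52
position: [0.4857, -0.159, 0.2394]
tool_rot: [[-0.184, 0.983, 0.001], [0.983, 0.184, -0.007], [-0.007, 0.0, -1.0]]
contact_force: [0.3, 0.3, -1.3]
opening: 0.0441
time_s: 14.68
position: [0.4845, -0.1586, 0.2377]
tool_rot: [[-0.184, 0.983, -0.002], [0.983, 0.184, -0.005], [-0.005, -0.003, -1.0]]
contact_force: [-0.4, 0.7, -0.5]
opening: 0.0442
row [ 0.31  0.24 16.41] [-0.18  0.28 -0.7 ] at [ 0.4845 -0.1586  0.2377] t 14.68 F [-0.4  0.7 -0.5] op 0.0442 q [ 0.65  0.61 -0.69  1.89  0.52  0.82 -0.13]
```

View pics/s12.png

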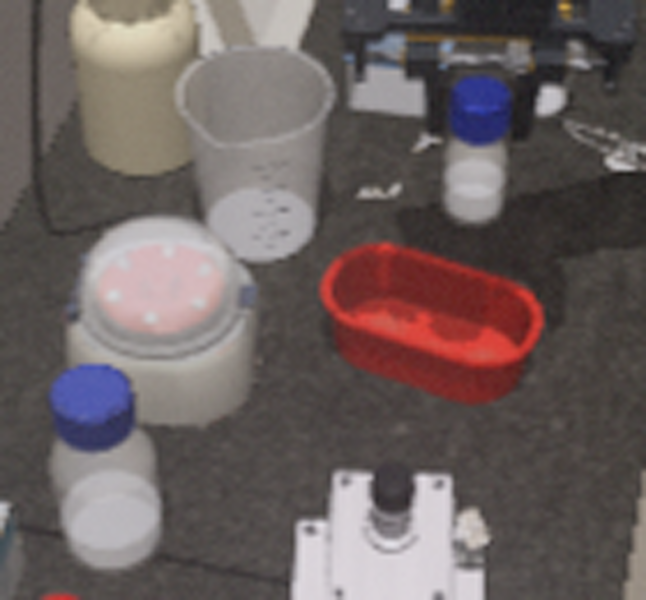

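View pics/c12.png

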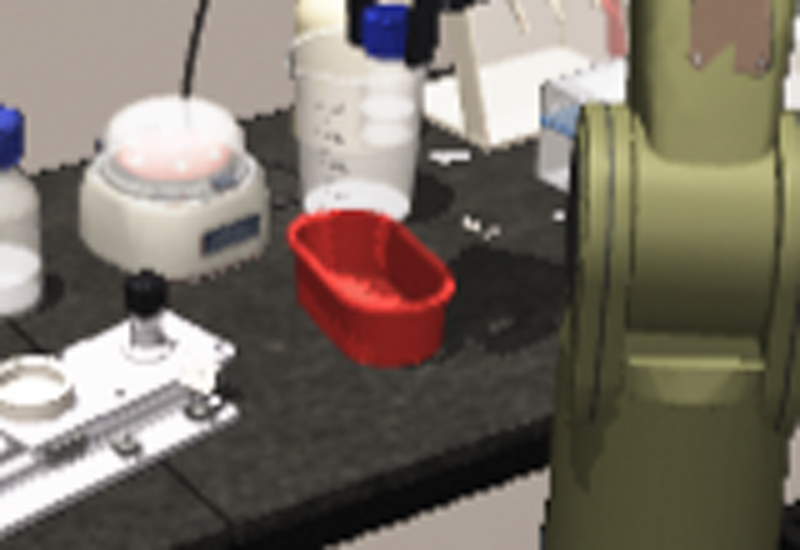

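View pics/w12.png

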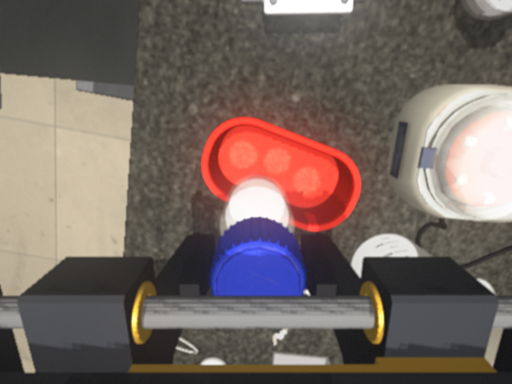

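```bash
python3 - <<'E'
from h import *
im=cv2.imread("pics/w12.png").astype(int)
m=((im[:,:,2]>90)&(im[:,:,2]>2*im[:,:,1])).astype(np.uint8);m[240:]=0
h=cv2.convexHull(max(cv2.findContours(m,0,1)[0],key=cv2.contourArea))
P=np.array([atz("wrist",(p[0][1],p[0][0]),.058)[:2] for p in h],np.float32);print(cv2.minAreaRect(P))
p=proj("wrist",[.486,-.156,.003]);print(p,proj("wrist",[.5095,-.163,.058]))
E
```

```text
((0.5119956731796265, -0.15826673805713654), (0.0984525978565216, 0.17859768867492676), 79.17732238769531)
[np.float64(159.97756007995213), np.float64(258.5537034280846)] [np.float64(179.96246831027017), np.float64(278.6417070348008)]
```

```bash
python3 - <<'E'
from h import *
go([.488,-.154,.10],101.3)
E
python3 -m inch '[[[0.4,0.4,3,0,0,0],[0.4,0.4,6,0,0,0],[0.4,0.4,9,0,0,0],[0.4,0.4,11.5,0,0,0],[0.4,0.4,13.5,0,0,0],[0.4,0.4,13.8,0,0,0]]]' 0; python3 - <<'E'
from h import *
go([.488,-.154,.0735],101.3)
im=viewer.grab_frame("side");cv2.imwrite("pics/s13.png",cv2.resize(im[130:230,210:320,::-1],(660,600),interpolation=cv2.INTER_CUBIC))
E
```

```text
row [ 0.3   0.24 13.95] [ 0.03  0.32 -0.49] at [ 0.486  -0.1567  0.2395] t 14.83 F [ 0.1 -0.2 -0.7] op 0.0444 q [ 0.64  0.61 -0.69  1.89  0.52  0.82 -0.13]
time_s: 15.33
position: [0.4882, -0.1507, 0.0992]
tool_rot: [[-0.191, 0.982, -0.002], [0.982, 0.191, -0.004], [-0.003, -0.003, -1.0]]
contact_force: [-0.4, 0.2, -1.4]
opening: 0.0439
row [-0.31 -0.08  2.57] [-0.18  0.2  -0.3 ] at [ 0.4882 -0.1507  0.0992] t 15.33 F [-0.4  0.2 -1.4] op 0.0439 q [ 0.5   0.81 -0.48  2.01  0.77  0.51 -0.36]
```

View pics/s13.png

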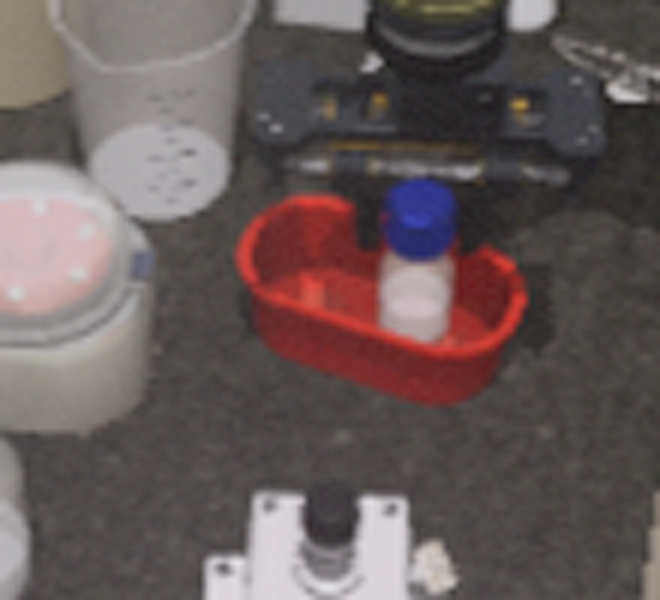

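Bottle is inside the tub's outline and clear of its walls. Lower slowly.

```bash
python3 -m inch '[[[-0.3,0,0.8,0,0,0],[-0.3,0,1.6,0,0,0],[-0.3,0,2.1,0,0,0],[-0.3,0,2.3,0,0,0],[-0.3,0,2.4,0,0,0],[-0.3,0,2.4,0,0,0]]]' 0; python3 - <<'E'
from h import *
go([.488,-.154,.0735],101.3)
E
```

```text
time_s: 15.88
position: [0.4895, -0.154, 0.0764]
tool_rot: [[-0.19, 0.982, -0.001], [0.982, 0.19, -0.004], [-0.004, -0.002, -1.0]]
contact_force: [-0.3, 0.3, -0.6]
opening: 0.0444
row [ 0.03 -0.15  0.29] [-0.09  0.24 -0.32] at [ 0.4895 -0.154   0.0764] t 15.88 F [-0.3  0.3 -0.6] op 0.0444 q [ 0.48  0.85 -0.44  2.02  0.81  0.46 -0.39]
```

```bash
python3 -m inch '[[[0,0,0.1,0,0,0],[0,0,0.2,0,0,0],[0,0,0.3,0,0,0],[0,0,0.3,0,0,0]]]' 0; python3 - <<'E'
from h import *
go([.488,-.154,.0735],101.3)
E
```

```text
time_s: 16.22
position: [0.4895, -0.1541, 0.0734]
tool_rot: [[-0.19, 0.982, -0.001], [0.982, 0.19, -0.004], [-0.004, -0.002, -1.0]]
contact_force: [0.0, 0.8, -0.3]
opening: 0.0441
row [ 0.03 -0.14 -0.01] [-0.09  0.24 -0.33] at [ 0.4895 -0.1541  0.0734] t 16.22 F [ 0.   0.8 -0.3] op 0.0441 q [ 0.47  0.85 -0.43  2.02  0.82  0.45 -0.4 ]
```

```bash
python3 -m inch '[[[0,0,0.08,0,0,0],[0,0,0.08,0,0,0],[0,0,0.08,0,0,0]]]' 0
```

```text
time_s: 16.47
position: [0.4895, -0.1541, 0.0732]
tool_rot: [[-0.19, 0.982, -0.0], [0.982, 0.19, -0.005], [-0.005, -0.001, -1.0]]
contact_force: [-1.8, 0.0, 5.5]
opening: 0.0442
```

Contact with the floor (+5.5 N). Release and retreat upward.

```bash
python3 -m inch '[[[0,0,0,0,0,0],[0,0,0,0,0,0],[0,0,0,0,0,0],[0,0,0,0,0,0],[0,0,0,0,0,0],[0,0,0,0,0,0]]]' 0.85; python3 -m inch '[[[0,0,-1,0,0,0],[0,0,-3,0,0,0],[0,0,-6,0,0,0],[0,0,-10,0,0,0],[0,0,-14,0,0,0],[0,0,-18,0,0,0],[-3,0,-20,0,0,0],[-6,0,-20,0,0,0],[-10,0,-20,0,0,0],[-10,0,-20,0,0,0]]]' 0.85; python3 - <<'E'
from h import *
i=viewer.camera_info("wrist");cv2.imwrite("pics/w14.png",viewer.grab_frame("wrist")[:,:,::-1])
im=viewer.grab_frame("side");cv2.imwrite("pics/s14.png",cv2.resize(im[110:350,170:330,::-1],(400,600),interpolation=cv2.INTER_CUBIC))
im=viewer.grab_frame("scene");cv2.imwrite("pics/c14.png",cv2.resize(im[150:290,140:340,::-1],(800,560),interpolation=cv2.INTER_CUBIC))
for n in("side","scene"):
    k=nets.place_of("knob",n)[0];print(n,k['score'],k['pixel'],[np.round(proj(n,[.4938,.0505,z]),1) for z in(.093,.107)])
E
```

```text
time_s: 16.97
position: [0.4895, -0.1541, 0.0731]
tool_rot: [[-0.19, 0.982, -0.001], [0.982, 0.19, -0.005], [-0.005, -0.001, -1.0]]
contact_force: [0.7, 0.4, 0.6]
opening: 0.0751
time_s: 17.8
position: [0.5082, -0.2606, 0.274]
tool_rot: [[-0.179, 0.984, 0.0], [0.984, 0.179, -0.011], [-0.011, -0.002, -1.0]]
contact_force: [-0.1, -0.8, -0.9]
opening: 0.0749
side 0.47 [216.6, 267.7] [array([214.3, 263.8]), array([211.6, 263.9])]
scene 0.63 [208.3, 246.7] [array([207.9, 248.3]), array([204.6, 248.3])]
```

View pics/s14.png

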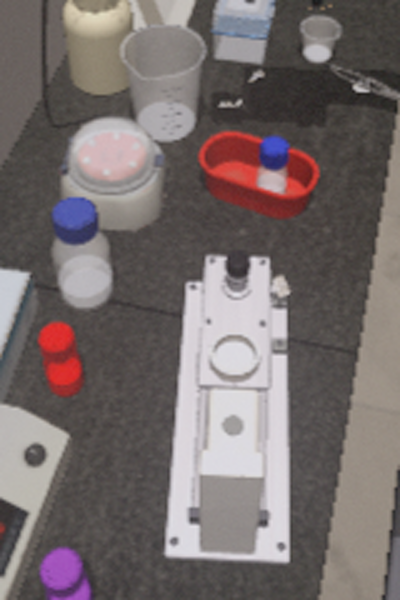

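View pics/c14.png

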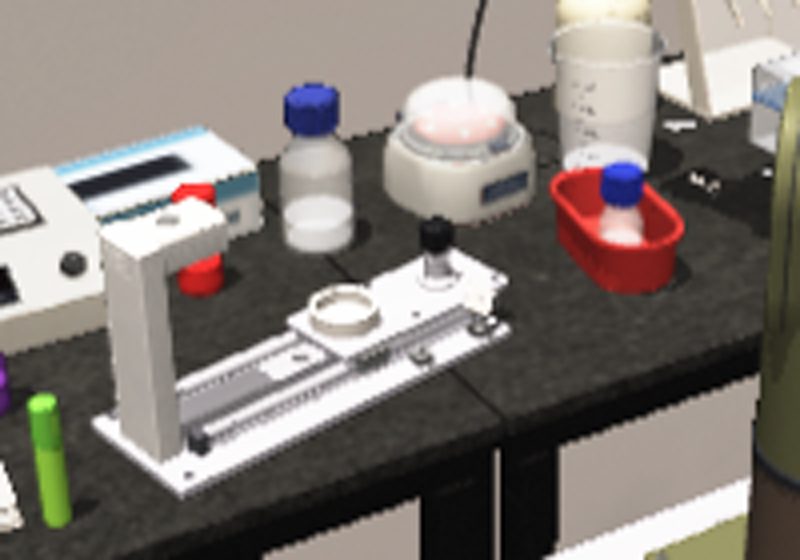

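View pics/w14.png

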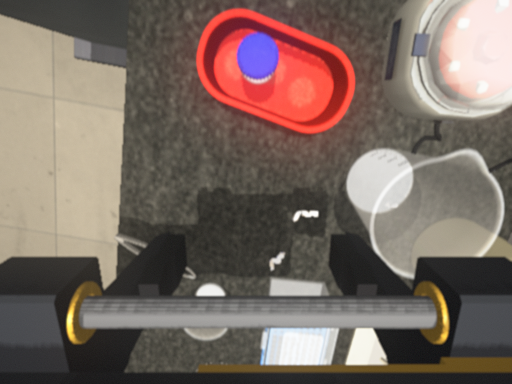

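```bash
python3 - <<'E'
from h import *
a=cv2.imread("pics/scene0.png");b=viewer.grab_frame("scene")[:,:,::-1]
pa=proj("scene",[.4625,.208,.062]);pb=proj("scene",[.4938,.0505,.062]);print(pa,pb)
f=lambda im,p:cv2.resize(cv2.getRectSubPix(np.ascontiguousarray(im),(40,40),(p[1],p[0]-5)),(400,400),interpolation=cv2.INTER_CUBIC)
cv2.imwrite("pics/cmp.png",np.hstack([f(a,pa),f(b,pb)]))
E
```

```text
[np.float64(230.76260702329773), np.float64(213.90337615028218)] [np.float64(215.31153305390595), np.float64(248.48671259495916)]
```

View pics/cmp.png

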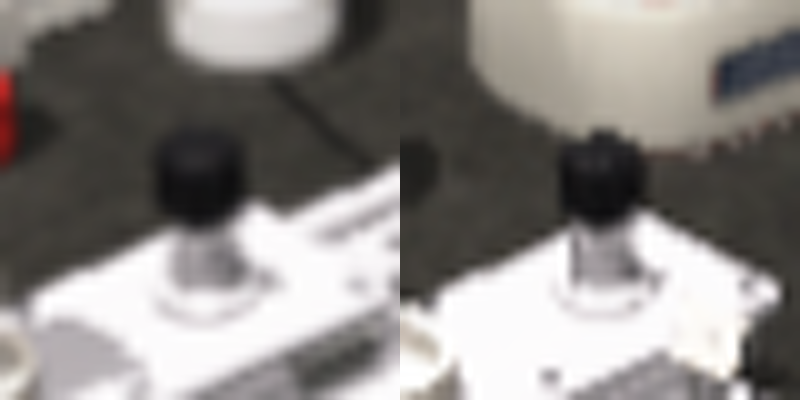

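The knob sits at the same height over its boss as at the start (top at row 130, boss at row 290 in both crops), so the pin is down. Handing in.

```bash
python3 - <<'E'
from h import *
print(bot.state()['time_s']);print(bot.hand_in())
E
```

```text
18.1
the job is handed in; nothing more can be done
None
```

I pulled up the plunger, slid the carriage 160 mm to the end hole, which the diamond flag marks, and let go of the knob there. I then lifted the clear blue-cap bottle out and stood it in the tub. The job was handed in at 18.1 s with the arm clear of everything.

- **Pin:** With the knob lowered to about 6 mm above its seat, the spring still pulled down at 5.8 N, so the pin was in the hole before release. Afterwards the knob's height over its boss matched the start picture to within about a pixel (roughly 4 mm). The network's knob position in the scene camera also fits the seated height. In the side camera it was about 4 px off sideways, but its height also fits a seated pin. I had no direct reading of the plunger.
- **Bottle:** It touched the tub floor with a push of 5.5 N before release. In all three cameras it stands upright inside the tub, clear of the walls.
- **Other things:** The beaker, side bottle and the red and purple look-alikes look unmoved in the pictures; I saw the cup only in the network's earlier reports and the crops.
- **Disagreements:** The shuttle and tub positions differed by a few millimetres between cameras. I corrected for this with close wrist views and with moves relative to the grip.

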